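# Loosen the two thumbscrews and take the cover off the gear drive

## Task

Open up the gear drive: loosen its two captive thumbscrews one after the other, each a full quarter turn anticlockwise (seen from above) until it stops, then lift the cover plate off by its handle and lay it down gently, flat and handle up, in the middle of the yellow pad beside the drive. Let go of it, leave the thumbscrews loosened, and leave the can and the green screwdriver where they are.

Things in the scene. Friction and masses are not known exactly. Their poses are not given: they have to be found in the camera images.
- housing: The gear drive: an open-topped grey housing 130 (x) x 230 (y) mm on a 140 x 240 mm base plate, fixed to the bench. Origin: centre of its underside, on the bench; z up, y along its length. The cover's underside rests 58 mm above the origin; a rim round the cover rises 4 mm from there (2 mm play). A short shaft stub sticks out of the +y end.
- screw_1_axis (a point): On the axis of the thumbscrew 78 mm along the housing's +y from its centre, half-way up its wings (76 mm above the bench). Its wing head is a straight steel bar 56 mm long, 12 mm thick and 18 mm high (67 to 85 mm above the bench), centred on the vertical axis, with an 18 mm round hub; it is captive in the housing. Axes as the housing's.
- screw_2_axis (a point): The same for the like thumbscrew 78 mm along the housing's -y.
- screw_1 (a joint): Turn of thumbscrew 1, rad, growing anticlockwise seen from above. 0 = tight: its wing bar lies along the housing's y, over the cover plate. 1.571 (stop) = loosened: the bar lies along the housing's x, in line with the slot in the cover, and the cover can pass over it. It stays where it is left; turning takes 0.12 N m (about 5 N at the end of a wing). Starts between 0 and 0.35.
- screw_2 (a joint): The same for thumbscrew 2.
- cover: Loose cover plate, aluminium, 120 (x) x 220 (y) x 6 mm, 0.3 to 0.55 kg, with a slot 67 x 27 mm (long way in x) round each thumbscrew and a black bar handle on top. Origin: centre of its underside; z up out of the handle side. Lies on the housing, square to it; its top is then 64 mm above the bench, and it must rise 27 mm straight up to clear the loosened thumbscrews.
- cover_handle (a point): Centre of the handle's bar, 46 mm above the cover's underside, over the cover's centre (104 mm above the bench at the start). The bar runs along the cover's y: 86 mm long, 10 mm wide in x, 12 mm high; 34 mm free beneath it between posts at its ends.
- pad: Yellow legal pad, 270 (x) x 211 (y) x 12 mm, fixed flat on the bench on the other side of the robot's centre line from the drive. Origin: centre of its underside, on the bench. Its top is bare and 12 mm above the bench. Its x runs roughly along the world's y.
- can: Blue and white can, 65 mm wide, 100 mm tall, loose at the right of the bench; origin at the centre of its foot. Leave alone. Near it, at the back right of the bench, stands a tall wooden clock case (425 mm), fixed: keep the wrist clear of its front, which is 645 mm ahead of the robot's base at y from 0 to -0.45.
- green_screwdriver: Green-handled screwdriver, 150 mm long, 20 mm thick, lying between the drive and the pad and pointing away from the robot or nearly so; origin under its centre, on the bench. Leave alone.

How it is judged:
By the outcome, as a careful person would: the job done as asked, in the order asked, and still so for the second after the job is handed in, with the robot touching nothing.
It also fails if it takes over 64 s, if anything falls off the work surface, if the arm or the gripper's body presses on something with over 40 N, if the wrist force passes 120 N, or if a joint passes its speed limit or range.

## Robot

A 7-joint arm with a two-finger parallel gripper is mounted at the origin on a cart in front of the work surface, level with it; the furniture and walls round the work are solid. World frame = base frame: x ahead of the robot, y to its left, z up, the work surface at z = 0. Lengths are in m, angles in rad, forces in N, time in s.
With the tool pointing down it reaches from about 0.425 to 0.925 m from the base axis. Payload 6.8 kg.
Tool frame: the origin (TCP) lies on the mounting face of the last link; the fingertips stand 173 mm ahead of it and the grasp point (between the pads) lies 155 mm ahead of it; z points along the fingers, y is the line along which they close (so a half turn about z gives the same grasp; the last joint's range is limited). The gripper opens to 85 mm and grips with 20 to 120 N. Pads are 22 mm wide; open, the fingers measure 114 mm over their backs; the gripper's body (76 mm by 85 mm) begins 54 mm behind the grasp point. The pads swing forward as they close: fully open they stand 13 mm farther back than shut.
Start: joints at [-1.252, 0.477, 0.022, 1.555, -0.011, 1.109, -0.083], TCP at [0.279, 0.614, 0.405] pointing down, gripper open.
Joint ranges: [-2.96, 2.96], [-0.34, 2.1], [-1.41, 1.46], [0.24, 2.44], [-1.37, 4.51], [0.17, 1.92], [-2.96, 2.96]. Speed limits (rad/s): [2.39, 2.39, 3.14, 3.14, 3.14, 3.14, 3.14].

## Interface

Orientations are given as a unit quaternion [w, x, y, z].
In Python, from station import bot gives the robot as it stands. The module is installed in compiled form; this text tells all that it offers.
- The arm moves only by the shell command python3 -m pendant 'ROWS' [FORCE]. ROWS is JSON, a list of rows, each a list of 5 numbers: the finger opening in m, from 0 to 0.0854, then the shift along the tool's x, y, z in m, then the turn about the tool's z in degrees. In form: [[jaw, x, y, z, yaw], ...]. A call has 1 to 12 rows; each row shifts and turns the commanded pose from where the row before left it, along the tool's axes as they then stand; what a row does not reach is not made up. A row lasts 1/12 s, in which the tool goes at most 41.7 mm and 7.16 degrees, less where a joint would pass 70% of its speed; a pose out of reach is approached as far as the arm can. A call with a gripper value outside its range is refused whole. The fingers move at their own pace and stop on an object; FORCE is the grip in N (left out, the last holds). Time passes only in rows, so rows that do not move let the fingers close. It gives the time, the measured TCP pose, the force, the opening and the grip force at its end, in the units of the state.
- bot.get_obs(): the state, without advancing time (a new reading comes with each control period).
- bot.read_camera(name): name is "scene" or "top" or "wrist"; returns (picture, depth): 400x640x3 uint8, blue, green, red; 400x640 float32, m along the optical axis (not along the pixel's ray), 0 where there is no reading.
- bot.camera_model(name): a dict with "intrinsics" (3x3 intrinsics, pixels), "dist_coeffs" ([k1, k2, p1, p2, k3] as OpenCV has them; the pictures are not rectified), "R" (3x3) and "t" (3): a world point X has camera coordinates R X + t. Camera axes: x right, y down, z forward; pixel columns grow to the right and rows downward; lengths in m; the calibration is good to about 2 mm. A picture is of the moment at which its call begins: read the wrist's pose just before it. camera_model takes no time and is no camera call; for the wrist camera it gives the pose at the moment of the call.
- bot.hand_in(): hands the job in; it is judged then, once.
Trained networks look in the newest picture that a camera, given by its name, has taken for a name from the list of things; names that differ only in an ending like _2 or _b are one class to them, and where a whole thing is asked for, a point or a joint stands for the part that bears it (a point fixed in the world has none). Each returns a list of dicts, best first, with "score" (0 to 1); they miss things now and then, are a little off and sometimes report something else, mostly with a low value. They report only what shows in the picture. A call takes as long as a camera call.
- bot.boxes_of(name, camera): "at" ([column, row] in pixels, amid what is visible of it).
- bot.trace(name, camera): "mask" (400x640 bool, what is visible of it) and "at" ([column, row] in pixels, amid what is visible of it).
- bot.pinpoint(name, camera): "at" ([column, row] in pixels: a listed point, or the origin of a listed thing).
The state is a dict: "t": time; "q": joint angles; "joint_vel": joint speeds; "joint_torque": joint torques, N m; "eef_pos": TCP position; "tool_rot": TCP orientation; "contact_force": force on the tool from outside, world axes, zero at the start; "torque": the same for the moment, N m; "gripper_width": opening from 0.0 (shut) to 1.0 (fully open); "grasp_force": force on a finger pad.
Only numpy, scipy, OpenCV 4.12 (cv2) and the standard library are available. Lean on these libraries where they do the work, as an engineer would, in place of code of your own. Each camera call takes 0.05 s, during which the arm holds its last target. There are 200 camera calls.

## Working session

There is one attempt and no reset: what is moved stays moved. The work goes in short steps, Python scripts to look and compute and a shell command to move; the robot and the scene stay as the last step left them, time stands still between calls to the robot, and variables do not carry over. Pictures are saved under pics/ and viewed, at most 10 in all, crops included, and the job is handed in when it is done.

```bash
mkdir -p pics
cat > h.py <<'E'
import numpy as np, cv2
from station import bot
def cam(n):
    m=bot.camera_model(n); return [np.array(m[k],float) for k in("intrinsics","dist_coeffs","R","t")]
def ray(c,px):
    K,d,R,t=c; p=cv2.undistortPoints(np.array([[px]],float),K,d)[0,0]
    return -R.T@t, R.T@np.array([p[0],p[1],1.])
def atz(c,px,z):
    o,r=ray(c,px); return o+r*(z-o[2])/r[2]
def cloud(c,depth,mask):
    K,d,R,t=c; v,u=np.nonzero(mask&(depth>0)); 
    p=cv2.undistortPoints(np.stack([u,v],1)[:,None].astype(float),K,d)[:,0]
    z=depth[v,u]; X=np.c_[p[:,0]*z,p[:,1]*z,z]; return (X-t)@R
E
python3 - <<'E'
from h import *
s=bot.get_obs(); print({k:np.round(v,3).tolist() for k,v in s.items()})
Z=dict(housing=0,screw_1_axis=.076,cover_handle=.104,cover=.058,pad=0,can=0,green_screwdriver=0)
for n in("top","scene"):
    im,d=bot.read_camera(n); cv2.imwrite(f"pics/{n}0.png",im); c=cam(n)
    print(n,np.round(-c[2].T@c[3],3))
    for k,z in Z.items():
        for r in bot.pinpoint(k,n)[:3]: print(k,round(r["score"],2),np.round(r["at"],1),np.round(atz(c,r["at"],z),4))
E
```

```text
{'t': 0.0, 'q': [-1.252, 0.478, 0.022, 1.556, -0.011, 1.109, -0.083], 'joint_vel': [-0.0, -0.001, -0.0, -0.003, -0.001, 0.001, -0.0], 'joint_torque': [-0.001, -59.647, 1.608, -28.119, 0.012, 0.01, 0.0], 'eef_pos': [0.279, 0.614, 0.404], 'tool_rot': [-0.0, 0.212, 0.977, -0.001], 'contact_force': [-0.456, -0.175, 0.116], 'torque': [-0.0, -0.004, 0.026], 'grasp_force': 0.0, 'gripper_width': 0.998}
top [ 0.281 -0.099  1.464]
housing 0.65 [436.1 192.1] [ 0.5472 -0.5086  0.    ]
screw_1_axis 0.9 [335.3 201.4] [ 0.5096 -0.1729  0.076 ]
cover_handle 0.57 [359.2 210.5] [ 0.476  -0.2425  0.104 ]
cover 0.94 [357.8 212. ] [ 0.478  -0.2429  0.058 ]
pad 0.83 [218.  216.7] [0.4786 0.203  0.    ]
can 0.92 [435.  187.5] [ 0.5626 -0.5059  0.    ]
green_screwdriver 0.52 [282.9 210.4] [ 0.4956 -0.0072  0.    ]
scene [0.948 0.884 0.75 ]
housing 0.67 [310.2 204.4] [ 0.474  -0.2422  0.    ]
screw_1_axis 0.85 [312.4 193.6] [ 0.4926 -0.1795  0.076 ]
cover_handle 0.58 [308.5 172. ] [ 0.4702 -0.2575  0.104 ]
cover 0.85 [308.2 188.9] [ 0.4805 -0.239   0.058 ]
pad 0.98 [390.6 296.6] [0.47   0.2137 0.    ]
green_screwdriver 0.5 [342.1 246.6] [ 0.4837 -0.0076  0.    ]
```

View pics/top0.png

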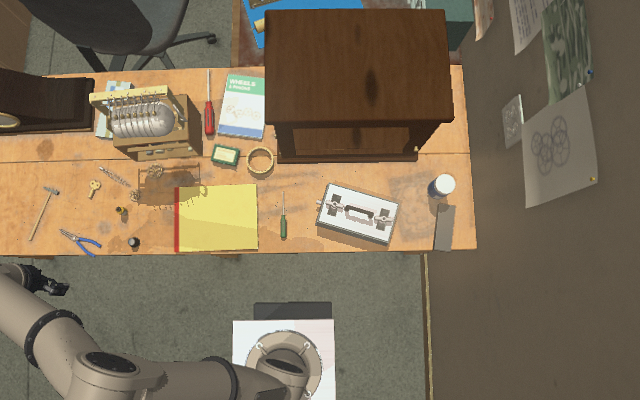

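Run:
```python
from h import *
n="top"; im,d=bot.read_camera(n); c=cam(n)
for k,lo,hi in(("cover",.055,.07),("cover_handle",.09,.12),("pad",.0,.02),("screw_1_axis",.075,.095),("housing",.04,.075)):
    for r in bot.trace(k,n)[:2]:
        P=cloud(c,d,r["mask"]); q=P[(P[:,2]>lo)&(P[:,2]<hi)]
        if len(q)<5: print(k,len(P),len(q),P.mean(0) if len(P) else 0); continue
        R=cv2.minAreaRect((q[:,:2]*1000).astype(np.float32))
        print(k,round(r["score"],2),r["at"],len(P),len(q),np.round(np.median(q,0),4),np.round(R[0],1),np.round(R[1],1),round(R[2],1))
cv2.imwrite("pics/topcrop.png",cv2.resize(im[150:270,180:420],None,fx=3,fy=3,interpolation=cv2.INTER_CUBIC))
```

```text
cover 0.71 [357.6, 214.7] 2422 2179 [ 0.4758 -0.2423  0.0636] [ 478.4 -245.5] [225.8 124.5] 72.4
cover_handle 0.64 [358.2, 208.9] 2420 106 [ 0.4768 -0.243   0.1084] [ 477.4 -242.8] [84.6 11.3] 72.8
pad 0.88 [217.1, 216.9] 5369 5346 [0.4745 0.2096 0.011 ] [475.  210.5] [212.1 270.4] 1.3
screw_1_axis 0.65 [336.0, 221.8] 1068 157 [ 0.4611 -0.2922  0.0848] [ 476.9 -244.2] [210.9  17.3] 72.2
housing 0.62 [347.7, 228.7] 1206 518 [ 0.4578 -0.2365  0.0602] [ 479.4 -235.8] [247.1 133.7] 72.4
```

View pics/topcrop.png

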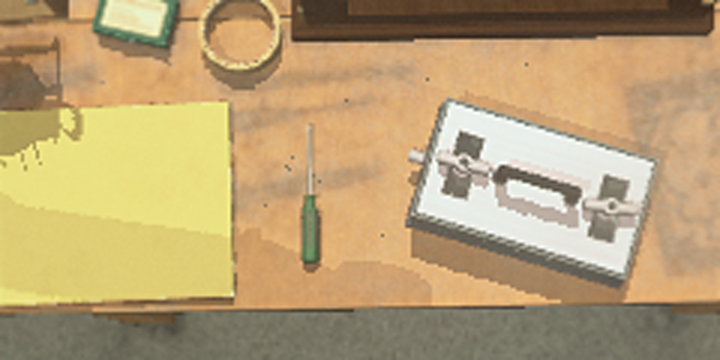

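The top view shows the drive at about (358, 212) with its stub towards the left (+y world). The pad is at (217, 217), the screwdriver at (283, 215) and the can at (442, 185). All sizes match what was given. Housing y is at 72.5° in the world frame, so screw 1 is the left one. I'll move above the drive and look with the wrist camera.

```bash
python3 -m pendant '[[0.085,-0.0288,-0.0268,0,0],[0.085,-0.0288,-0.0268,0,0],[0.085,-0.0288,-0.0268,0,0],[0.085,-0.0288,-0.0268,0,0],[0.085,-0.0288,-0.0268,0,0],[0.085,-0.0288,-0.0268,0,0],[0.085,-0.0288,-0.0268,0,0],[0.085,-0.0288,-0.0268,0,0],[0.085,-0.0288,-0.0268,0,0],[0.085,-0.0288,-0.0268,0,0]]' 40; python3 -m pendant '[[0.085,-0.0206,-0.0357,0,0],[0.085,-0.0206,-0.0357,0,0],[0.085,-0.0206,-0.0357,0,0],[0.085,-0.0206,-0.0357,0,0],[0.085,-0.0206,-0.0357,0,0],[0.085,-0.0206,-0.0357,0,0],[0.085,-0.0206,-0.0357,0,0],[0.085,-0.0206,-0.0357,0,0],[0.085,-0.0206,-0.0357,0,0],[0.085,-0.0206,-0.0357,0,0],[0.085,-0.0206,-0.0357,0,0],[0.085,-0.0206,-0.0357,0,0]]'
cat >> h.py <<'E'
def go(x,y,z,ang=None):
    "print shift in present tool axes to TCP x,y,z and yaw (deg) for tool y at world angle ang"
    from scipy.spatial.transform import Rotation as Ro
    s=bot.get_obs(); R=Ro.from_quat(np.roll(s["tool_rot"],-1)).as_matrix()
    e=np.array([x,y,z])-s["eef_pos"]; a=np.degrees(np.arctan2(R[1,1],R[0,1]))
    print("pos",np.round(s["eef_pos"],4),"yang",round(a,1),"tilt",np.round(R[:2,2],3),"shift mm",np.round(R.T@e*1000,1),"yaw",None if ang is None else round((a-ang+90)%180-90,1),"F",np.round(s["contact_force"],1))
def look(n="wrist",f=None):
    im,d=bot.read_camera(n); c=cam(n)
    if f: cv2.imwrite(f,im)
    return im,d,c
E
python3 - <<'E'
from h import *
s=bot.get_obs(); print(np.round(s["q"],2),s["t"]); go(.5,-.17,.3,-17.5)
im,d,c=look(f="pics/w1.png"); print(np.round(-c[2].T@c[3],3))
for k,z in dict(screw_1_axis=.076,cover_handle=.104,cover=.058).items():
    for r in bot.pinpoint(k,"wrist")[:3]: print(k,round(r["score"],2),np.round(r["at"],1),np.round(atz(c,r["at"],z),4))
for lo,hi in((.06,.068),(.08,.09),(.104,.115)):
    P=cloud(c,d,np.ones(d.shape,bool)); P=P[(P[:,2]>lo)&(P[:,2]<hi)&(abs(P[:,0]-.477)<.14)&(abs(P[:,1]+.243)<.15)]
    print(lo,len(P))
    if len(P)>9: R=cv2.minAreaRect((P[:,:2]*1000).astype(np.float32)); print(np.median(P,0).round(4),np.round(R[0],1),np.round(R[1],1),R[2])
E
```

```text
t: 1.93
eef_pos: [0.431, 0.2494, 0.405]
tool_rot: [0.0, 0.212, 0.977, 0.0]
contact_force: [0.3, -0.1, 0.3]
gripper_width: 0.997
grasp_force: 0.0
t: 2.93
eef_pos: [0.4781, -0.243, 0.4051]
tool_rot: [0.0, 0.212, 0.977, 0.0]
contact_force: [0.6, 0.6, -0.3]
gripper_width: 0.994
grasp_force: 0.0
[-0.09  0.27  0.54  1.92 -0.16  1.    1.66] 2.9333
pos [ 0.4781 -0.243   0.4051] yang 65.6 tilt [0.001 0.   ] shift mm [ 10.4  75.4 105.1] yaw 83.1 F [ 0.6  0.6 -0.3]
[ 0.414 -0.221  0.374]
screw_1_axis 0.96 [398.3 170.4] [ 0.5013 -0.1747  0.076 ]
cover_handle 0.58 [319.5 187.2] [ 0.4776 -0.2491  0.104 ]
cover 0.79 [319.5 174.7] [ 0.4762 -0.2483  0.058 ]
0.06 21124
[ 0.4708 -0.2466  0.0642] [ 478.7 -249.4] [229.9 129.6] 71.76922607421875
0.08 1499
[ 0.4855 -0.211   0.085 ] [ 478.3 -248.7] [209.   18.8] 71.5180892944336
0.104 1101
[ 0.477  -0.2487  0.1097] [ 477.6 -249.4] [85.8 10.4] 71.77458953857422
```

View pics/w1.png

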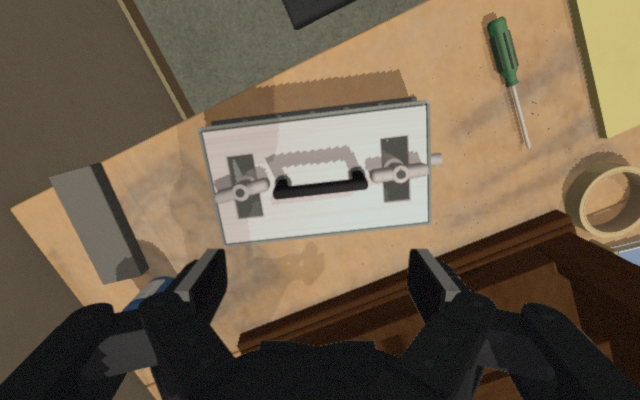

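The wrist view shows the cover centred at about (318, 172), with screw 1 at (399, 173) and screw 2 at (241, 190), and both wing bars turned a few degrees from tight. The wrist and top cameras disagree by about 6 mm in y, so I'll measure again with the arm settled and fit the wing angles.

```bash
cat >> h.py <<'E'
def screws(n="wrist",c0=(.477,-.247),ang=71.8):
    im,d,c=look(n); P=cloud(c,d,np.ones(d.shape,bool))
    u=np.array([np.cos(np.radians(ang)),np.sin(np.radians(ang))])
    for i,s in((1,1),(2,-1)):
        p0=np.array(c0)+s*.078*u
        Q=P[(np.hypot(*(P[:,:2]-p0).T)<.036)&(P[:,2]>.077)&(P[:,2]<.095)]
        if len(Q)<20: print(i,"few",len(Q)); continue
        R=cv2.minAreaRect((Q[:,:2]*1000).astype(np.float32)); b=cv2.boxPoints(R); e=b[1]-b[0]; f=b[2]-b[1]
        l=e if e@e>f@f else f; a=np.degrees(np.arctan2(l[1],l[0]))
        print("screw",i,"ctr",np.round(R[0],1),"size",np.round(R[1],1),"turn",round((a-ang+45)%180-45,1),"z",np.median(Q[:,2]).round(4))
    H=P[(P[:,2]>.1)&(P[:,2]<.12)&(np.hypot(*(P[:,:2]-c0).T)<.06)]
    if len(H)>20: R=cv2.minAreaRect((H[:,:2]*1000).astype(np.float32)); print("handle",np.round(R[0],1),np.round(R[1],1),round(R[2],1))
E
python3 - <<'E'
from h import *
screws(); screws("top"); screws("scene"); go(.501,-.173,.3,-10)
E
```

```text
screw 1 ctr [ 500.4 -172.4] size [71.1 17.1] turn 4.5 z 0.0843
screw 2 ctr [ 454.7 -311.6] size [52.5 17. ] turn 10.5 z 0.0839
handle [ 478.6 -237.3] [85.8 10.5] 72.3
screw 1 ctr [ 502.  -168.2] size [50.2 16.7] turn 8.0 z 0.0842
screw 2 ctr [ 449.7 -336.4] size [15.2  9.2] turn 16.0 z 0.0836
screw 1 ctr [ 499.5 -170.2] size [67.2 16.8] turn 5.5 z 0.0849
screw 2 ctr [ 454.9 -322. ] size [41.   8.8] turn 0.9 z 0.0845
handle [ 477.9 -235.7] [87.6  9.3] 72.5
pos [ 0.4786 -0.2396  0.4046] yang 65.7 tilt [-0.     0.001] shift mm [  7.   69.8 104.6] yaw 75.7 F [0.5 0.7 0.3]
```

```bash
sed -i 's/im,d=bot.read_camera(n); c=cam(n)$/c=cam(n); im,d=bot.read_camera(n)/' h.py
python3 -m pendant '[[0.085,0.001,0.01,0,0],[0.085,0.001,0.01,0,0],[0.085,0.001,0.01,0,0],[0.085,0.001,0.01,0,0],[0.085,0.001,0.01,0,0],[0.085,0.001,0.01,0,0],[0.085,0.001,0.01,0,0]]' 40
python3 -m pendant '[[0.06,0,0,0.005,7],[0.06,0,0,0.005,7],[0.06,0,0,0.005,7],[0.06,0,0,0.005,7],[0.06,0,0,0.005,7],[0.06,0,0,0.005,7],[0.06,0,0,0.005,7],[0.06,0,0,0.005,7],[0.06,0,0,0.005,7],[0.06,0,0,0.005,7],[0.06,0,0,0.005,6],[0.06,0,0,0,0]]'
python3 -m pendant '[[0.06,0,0,0,0],[0.06,0,0,0,0],[0.06,0,0,0,0]]'
python3 - <<'E'
from h import *
s=bot.get_obs(); print(np.round(s["q"],2),np.abs(s["joint_vel"]).max())
look(f="pics/w2.png"); screws(); screws("top"); screws("scene"); go(.501,-.170,.3,-10)
for n in("wrist","scene"):
  c=cam(n)
  for r in bot.pinpoint("screw_1_axis",n)[:2]: print(n,round(r["score"],2),np.round(atz(c,r["at"],.076),4))
E
```

```text
t: 3.87
eef_pos: [0.5013, -0.1731, 0.4047]
tool_rot: [0.0, 0.211, 0.977, 0.0]
contact_force: [0.2, -0.3, 0.2]
gripper_width: 0.995
grasp_force: 0.0
t: 4.87
eef_pos: [0.5009, -0.1734, 0.3487]
tool_rot: [-0.001, 0.77, 0.639, -0.001]
contact_force: [0.3, -0.4, -0.1]
gripper_width: 0.702
grasp_force: 0.0
t: 5.12
eef_pos: [0.5011, -0.1743, 0.3501]
tool_rot: [0.0, 0.768, 0.641, 0.0]
contact_force: [0.2, 0.5, -0.5]
gripper_width: 0.702
grasp_force: 0.0
[-0.38  0.38  0.75  1.99 -0.33  0.9   0.36] 0.007154638255137285
screw 1 ctr [ 501.2 -169.4] size [65.1 17.5] turn 6.4 z 0.0843
screw 2 ctr [ 455.4 -298.4] size [10.9 25.5] turn 30.0 z 0.0835
handle [ 479.  -237.7] [85.1 10.1] 72.2
1 few 0
screw 2 ctr [ 452.9 -317.3] size [55.1 16.7] turn 16.0 z 0.0853
handle [ 475.2 -249.8] [69.8 10.7] 72.3
screw 1 ctr [ 499.1 -172. ] size [70.1 16.9] turn 6.0 z 0.0855
screw 2 ctr [ 455.1 -320.5] size [40.5  9.2] turn 3.6 z 0.0848
handle [ 477.4 -237.2] [85.2  9.8] 72.1
pos [ 0.501  -0.1745  0.3499] yang -10.4 tilt [0. 0.] shift mm [ 4.4 -0.8 49.9] yaw -0.4 F [-0.3  0.6 -0.6]
wrist 0.67 [ 0.5022 -0.1646  0.076 ]
scene 0.67 [ 0.5024 -0.1674  0.076 ]
```

View pics/w2.png

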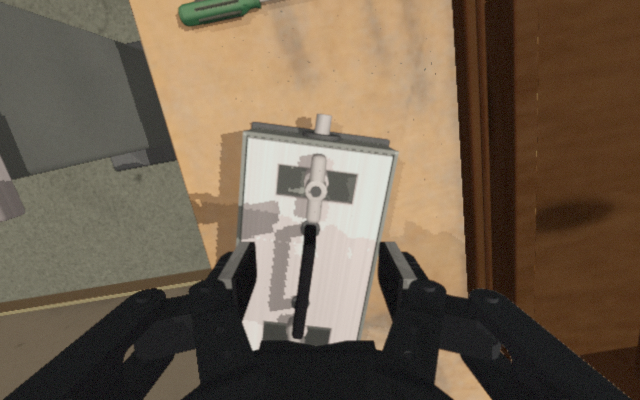

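The wrist view shows screw 1 at (316, 189), clear of the handle end at (310, 230), with its bar slightly turned. My earlier search seed took in the handle posts, so I'll correct it and refine.

Run:
```python
from h import *
screws(c0=(.478,-.2375),ang=72.2); screws("scene",c0=(.478,-.2375),ang=72.2)
im,d,c=look(); 
for k in("screw_1_axis",):
  for r in bot.trace(k,"wrist")[:2]:
    P=cloud(c,d,r["mask"]); P=P[(P[:,2]>.08)&(P[:,2]<.09)]; R=cv2.minAreaRect((P[:,:2]*1000).astype(np.float32)); print(r["score"],r["at"],len(P),R)
P=cloud(c,d,np.ones(d.shape,bool)); P=P[(P[:,2]>.0625)&(P[:,2]<.0665)&(abs(P[:,0]-.49)<.15)&(abs(P[:,1]+.2)<.15)]
u=np.array([.3057,.952]);v=np.array([.952,-.3057]); print("cover edges along x,y:",np.percentile(P[:,:2]@v,[.2,99.8]).round(4),np.percentile(P[:,:2]@u,[99.8]).round(4),"expect c",np.dot([.478,-.2375],v).round(4),np.dot([.478,-.2375],u).round(4))
go(.502,-.164,.25,-11)
```

```text
screw 1 ctr [ 501.8 -167.9] size [62.9 16.6] turn 7.4 z 0.0842
screw 2 ctr [ 456.1 -297.7] size [ 9.5 25.2] turn 30.1 z 0.0834
handle [ 478.9 -238. ] [86.3 10.1] 72.2
screw 1 ctr [ 499.8 -165.9] size [64.7 17.1] turn -5.8 z 0.0845
screw 2 ctr [ 455.9 -316.9] size [41.2  9.4] turn 3.3 z 0.0854
handle [ 478.  -235.6] [87.1  9.6] 72.6
0.97 [315.3, 179.0] 1163 ((483.9831848144531, -220.5496826171875), (174.81689453125, 17.253677368164062), 71.81746673583984)
cover edges along x,y: [0.4684 0.5888] [0.0315] expect c 0.5277 -0.08
pos [ 0.5009 -0.1744  0.3497] yang -10.5 tilt [0. 0.] shift mm [10.5 -0.8 99.7] yaw 0.5 F [-0.4 -0.1 -0.6]
```

```bash
python3 -m pendant '[[0.05,0.0035,-0.0003,0,0],[0.05,0.0035,-0.0003,0,0],[0.05,0.0035,-0.0002,0.01,0],[0.05,0,0,0.02,0],[0.05,0,0,0.02,0],[0.05,0,0,0.02,0],[0.05,0,0,0.02,0],[0.05,0,0,0.012,0],[0.05,0,0,0.006,0],[0.05,0,0,0,0]]'
python3 -m pendant '[[0.01,0,0,0,0],[0.01,0,0,0,0],[0.01,0,0,0,0],[0.01,0,0,0,0],[0.01,0,0,0,0]]' 30
python3 - <<'E'
from h import *
go(.502,-.164,.241,-11); look(f="pics/w3.png"); s=bot.get_obs(); print(s["gripper_width"]*85,s["grasp_force"],s["torque"])
E
```

```text
t: 6.45
eef_pos: [0.5016, -0.1636, 0.2404]
tool_rot: [-0.001, 0.769, 0.64, -0.001]
contact_force: [-0.1, -0.1, 0.4]
gripper_width: 0.591
grasp_force: 0.0
t: 6.87
eef_pos: [0.5021, -0.1641, 0.2427]
tool_rot: [0.0, 0.769, 0.64, 0.001]
contact_force: [-2.0, -0.2, 5.8]
gripper_width: 0.195
grasp_force: 29.2
pos [ 0.5021 -0.1641  0.2427] yang -10.5 tilt [0.001 0.   ] shift mm [ 0.1 -0.1  1.7] yaw 0.5 F [-2.  -0.2  5.8]
16.512251451200743 29.212225377559662 [0.1019853  0.54612693 0.00262063]
```

View pics/w3.png

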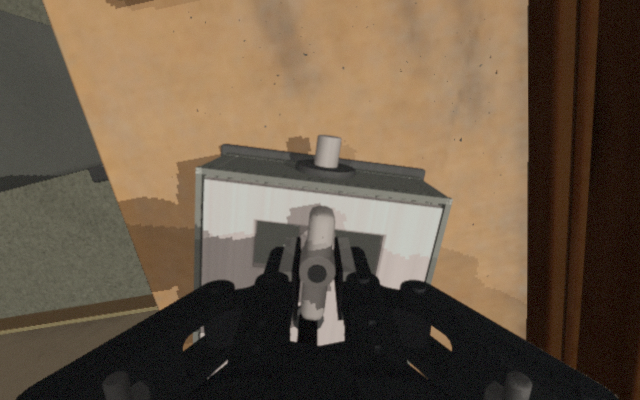

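The hub is gripped at about 17 mm with slight upward pressure. I'll raise 2 mm and turn anticlockwise.

```bash
python3 -m pendant '[[0.01,0,0,-0.002,0],[0.01,0,0,-0.001,-3],[0.01,0,0,0,-6],[0.01,0,0,0,-6],[0.01,0,0,0,-6],[0.01,0,0,0,-6]]'; python3 -m pendant '[[0.01,0,0,0,-6],[0.01,0,0,0,-6],[0.01,0,0,0,-6],[0.01,0,0,0,-6],[0.01,0,0,0,-6],[0.01,0,0,0,-6]]'
python3 - <<'E'
from h import *
go(.502,-.164,.243,79);print(bot.get_obs()["torque"].round(2) if hasattr(bot.get_obs()["torque"],'round') else bot.get_obs()["torque"])
look(f="pics/w4.png")
E
```

```text
t: 7.42
eef_pos: [0.5015, -0.1638, 0.2433]
tool_rot: [-0.0, 0.596, 0.803, -0.001]
contact_force: [4.2, -2.0, -22.5]
gripper_width: 0.19
grasp_force: 31.1
t: 7.92
eef_pos: [0.5009, -0.1644, 0.2433]
tool_rot: [-0.001, 0.319, 0.948, -0.001]
contact_force: [2.5, -3.6, -18.9]
gripper_width: 0.191
grasp_force: 31.3
pos [ 0.5009 -0.1644  0.2433] yang 52.8 tilt [-0.003 -0.001] shift mm [-0.7  1.   0.3] yaw -26.2 F [  2.5  -3.6 -18.9]
[-0.97 -0.37 -0.11]
```

View pics/w4.png

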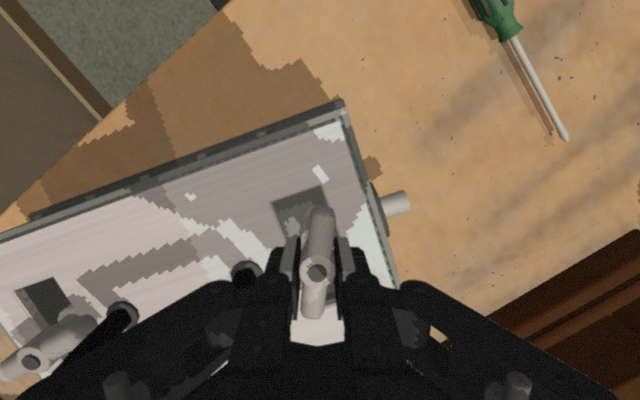

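```bash
python3 -m pendant '[[0.01,0.0,0.001,0.0015,-5],[0.01,0,0,0,-5],[0.01,0,0,0,-5],[0.01,0,0,0,-3],[0.01,0,0,0,0]]'
python3 - <<'E'
from h import *
go(.502,-.164,.243,72.2);print(np.round(bot.get_obs()["torque"],2))
E
```

```text
t: 8.38
eef_pos: [0.5009, -0.1648, 0.2431]
tool_rot: [-0.002, 0.17, 0.985, -0.001]
contact_force: [-4.1, -4.8, -3.0]
gripper_width: 0.191
grasp_force: 32.8
pos [ 0.5009 -0.1648  0.2431] yang 70.4 tilt [-0.003 -0.001] shift mm [-0.8  1.2  0.1] yaw -1.8 F [-4.1 -4.8 -3. ]
[-1.22  1.04  0.01]
```

```bash
python3 -m pendant '[[0.01,0,0,0,-3],[0.01,0,0,0,-3],[0.01,0,0,0,-3],[0.01,0,0,0,-3],[0.01,0,0,0,0]]'
python3 - <<'E'
from h import *
go(.502,-.164,.243,72.2);print(np.round(bot.get_obs()["torque"],2))
E
```

```text
t: 8.8
eef_pos: [0.5006, -0.1651, 0.2431]
tool_rot: [-0.002, 0.067, 0.998, -0.001]
contact_force: [-5.8, -5.0, -1.7]
gripper_width: 0.19
grasp_force: 32.9
pos [ 0.5006 -0.1651  0.2431] yang 82.4 tilt [-0.004 -0.001] shift mm [-1.3  1.3  0.1] yaw 10.2 F [-5.8 -5.  -1.7]
[-1.06  1.28 -0.31]
```

Torque at the wrist rose, so the stop is reached. I'll release, raise and check.

```bash
python3 -m pendant '[[0.026,0,0,0,0],[0.026,0,0,0,3],[0.026,0,0,0,3],[0.026,0,0,0,3],[0.026,0,0,-0.01,0],[0.026,0,0,-0.02,0],[0.026,0,0,-0.03,0],[0.026,0.0,-0.02,-0.03,0],[0.026,0.0,-0.03,-0.03,0],[0.026,0.0,-0.03,-0.02,0],[0.026,0,0,0,0],[0.026,0,0,0,0]]'
python3 - <<'E'
from h import *
go(.454,-.312,.3,-10)
screws(c0=(.478,-.2375),ang=72.2); screws("scene",c0=(.478,-.2375),ang=72.2); look(f="pics/w5.png")
E
```

```text
t: 9.8
eef_pos: [0.4798, -0.2413, 0.3855]
tool_rot: [0.003, 0.145, 0.989, -0.0]
contact_force: [0.2, 1.2, -0.2]
gripper_width: 0.308
grasp_force: 0.0
pos [ 0.4798 -0.2413  0.3855] yang 73.3 tilt [ 0.005 -0.002] shift mm [  4.9 -75.1  85.5] yaw 83.3 F [ 0.2  1.2 -0.2]
screw 1 ctr [ 502.4 -165.4] size [17.6 55.4] turn 97.4 z 0.0841
screw 2 ctr [ 456.  -308.2] size [63.5 16.3] turn 2.7 z 0.0842
handle [ 478.3 -239.2] [85.8 10.5] 72.1
screw 1 ctr [ 498.5 -165.5] size [46.  44.8] turn -37.3 z 0.0838
screw 2 ctr [ 457.5 -319.3] size [35.3  9.5] turn -5.0 z 0.0848
handle [ 477.6 -236.6] [85.3  9.8] 72.6
```

View pics/w5.png

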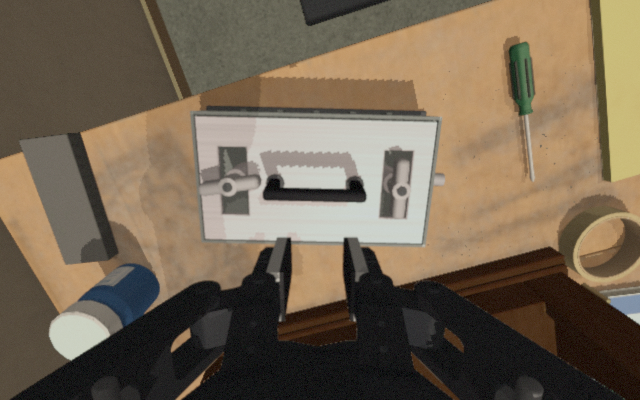

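The wrist view shows screw 1 at (400, 190), its bar about in line with its slot, and screw 2 at (229, 186), still tight. I'll get the bar angles more exactly by PCA.

```bash
cat >> h.py <<'E'
def wings(c0=(.4782,-.238),ang=72.2,n="wrist"):
    im,d,c=look(n); P=cloud(c,d,np.ones(d.shape,bool)); a0=np.radians(ang); u=np.array([np.cos(a0),np.sin(a0)])
    for i,s in((1,1),(2,-1)):
        p0=np.array(c0)+s*.078*u
        Q=P[(np.hypot(*(P[:,:2]-p0).T)<.034)&(P[:,2]>.0805)&(P[:,2]<.088)][:,:2]
        if len(Q)<20: continue
        # bar template fit: centre + angle maximising points inside 12x56 bar U 18 hub
        best=None
        for t in np.radians(np.arange(-10,125,1)):
            e=a0+t; w=np.array([np.cos(e),np.sin(e)]); v=np.array([-w[1],w[0]])
            for dx in np.arange(-6,7,1.5):
                for dy in np.arange(-6,7,1.5):
                    q=Q-p0-np.array([dx,dy])/1000; A=abs(q@w);B=abs(q@v)
                    ins=((A<.028)&(B<.006))|(np.hypot(A,B)<.009); sc=ins.sum()
                    if best is None or sc>best[0]: best=(sc,len(Q),round(np.degrees(t)),(p0*1000+[dx,dy]).round(1))
        print("wing",i,best)
E
python3 - <<'E'
from h import *
wings()
for r in bot.pinpoint("screw_1_axis","wrist"): print(round(r["score"],2),np.round(r["at"]),np.round(atz(cam("wrist"),r["at"],.076),4))
E
```

```text
wing 1 (np.int64(804), 809, 90, array([ 502. , -165.2]))
wing 2 (np.int64(763), 769, 9, array([ 454.4, -312.3]))
0.68 [397. 190.] [ 0.5027 -0.1662  0.076 ]
```

```bash
python3 -m pendant '[[0.05,0.0015,-0.025,0,0],[0.05,0.0015,-0.025,0,0],[0.05,0.0015,-0.0252,0,0],[0.05,0,0,0.01,7],[0.05,0,0,0.01,7],[0.05,0,0,0.01,7],[0.05,0,0,0.01,7],[0.05,0,0,0.01,7],[0.05,0,0,0.01,7],[0.05,0,0,0,7],[0.05,0,0,0,7],[0.05,0,0,0,7]]'; python3 -m pendant '[[0.05,0,0,0,7],[0.05,0,0,0,7],[0.05,0,0,0,5],[0.05,0,0,0,0],[0.05,0,0,0,0]]'
python3 - <<'E'
from h import *
go(.4544,-.3123,.243,-8.8); wings(); print(np.round(bot.get_obs()["q"],2))
E
```

```text
t: 11.05
eef_pos: [0.4548, -0.3091, 0.3216]
tool_rot: [-0.001, 0.641, 0.768, -0.0]
contact_force: [0.2, 0.6, -0.5]
gripper_width: 0.584
grasp_force: 0.0
t: 11.47
eef_pos: [0.4549, -0.3093, 0.322]
tool_rot: [-0.001, 0.756, 0.655, -0.0]
contact_force: [0.1, -0.5, 0.3]
gripper_width: 0.587
grasp_force: 0.0
pos [ 0.4549 -0.3093  0.322 ] yang -8.2 tilt [-0.001  0.   ] shift mm [-3.1  0.  79. ] yaw 0.6 F [ 0.1 -0.5  0.3]
wing 2 (np.int64(1229), 1271, 10, array([ 454.4, -312.3]))
[-0.02  0.43  0.65  1.97 -0.34  0.85  0.67]
```

```bash
python3 -m pendant '[[0.05,-0.003,0,0.01,0],[0.05,0,0,0.02,0],[0.05,0,0,0.02,0],[0.05,0,0,0.018,0],[0.05,0,0,0.01,0],[0.05,0,0,0,0],[0.01,0,0,0,0],[0.01,0,0,0,0],[0.01,0,0,0,0],[0.01,0,0,0,0],[0.01,0,0,0,0]]' 30
python3 - <<'E'
from h import *
go(.4544,-.3123,.243,-8.8);s=bot.get_obs();print(np.round(s["torque"],2),s["gripper_width"])
E
```

```text
t: 12.43
eef_pos: [0.4542, -0.3136, 0.2457]
tool_rot: [0.001, 0.757, 0.653, 0.0]
contact_force: [-2.0, -0.6, 6.2]
gripper_width: 0.195
grasp_force: 29.5
pos [ 0.4542 -0.3136  0.2457] yang -8.5 tilt [ 0.001 -0.001] shift mm [1.3 0.  2.7] yaw 0.3 F [-2.  -0.6  6.2]
[0.03 0.47 0.03] 0.19538737447105575
```

```bash
python3 -m pendant '[[0.01,0,0,-0.0005,-3],[0.01,0,0,-0.0005,-6],[0.01,0,0,0,-6],[0.01,0,0,0,-6],[0.01,0,0,0,-6],[0.01,0,0,0,-6],[0.01,0,0,0,-6],[0.01,0,0,0,-6],[0.01,0,0,0,-6],[0.01,0,0,0,-6]]'; python3 -m pendant '[[0.01,0,0,0,-5],[0.01,0,0,0,-5],[0.01,0,0,0,-5],[0.01,0,0,0,-5],[0.01,0,0,0,0]]'
python3 - <<'E'
from h import *
go(.4544,-.3123,.243,72.2);s=bot.get_obs();print(np.round(s["torque"],2),s["gripper_width"])
E
```

```text
t: 13.27
eef_pos: [0.4538, -0.3136, 0.2458]
tool_rot: [0.0, 0.352, 0.936, -0.0]
contact_force: [-0.7, -2.3, -2.4]
gripper_width: 0.196
grasp_force: 29.8
t: 13.68
eef_pos: [0.4537, -0.3138, 0.2458]
tool_rot: [0.0, 0.185, 0.983, -0.0]
contact_force: [-1.4, -2.9, -2.1]
gripper_width: 0.193
grasp_force: 29.9
pos [ 0.4537 -0.3138  0.2458] yang 68.7 tilt [ 0.    -0.001] shift mm [-0.1  1.7  2.8] yaw -3.5 F [-1.4 -2.9 -2.1]
[-0.59  0.19 -0.05] 0.1927152078360418
```

```bash
python3 -m pendant '[[0.01,0,0,0,-4],[0.01,0,0,0,-4],[0.01,0,0,0,-4],[0.01,0,0,0,-2],[0.01,0,0,0,0]]'
python3 - <<'E'
from h import *
go(.4544,-.3123,.243,72.2);s=bot.get_obs();print(np.round(s["torque"],2),s["gripper_width"])
E
python3 -m pendant '[[0.026,0,0,0,0],[0.026,0,0,0,3],[0.026,0,0,0,4],[0.026,0,0,0,4],[0.026,0,0,-0.01,0],[0.026,0,0,-0.02,0],[0.026,0,0,-0.03,0],[0.026,0.0,0.02,-0.03,0],[0.026,0.0,0.03,-0.03,0],[0.026,0.0,0.025,-0.02,0],[0.026,0,0,0,0],[0.026,0,0,0,0]]'
python3 - <<'E'
from h import *
wings(); screws(c0=(.478,-.2375),ang=72.2); go(.478,-.2385,.3,-17.8)
E
```

```text
t: 14.1
eef_pos: [0.4527, -0.3139, 0.2457]
tool_rot: [-0.001, 0.066, 0.998, -0.0]
contact_force: [-5.7, -2.0, 2.1]
gripper_width: 0.189
grasp_force: 30.3
pos [ 0.4527 -0.3139  0.2457] yang 82.4 tilt [-0.002 -0.   ] shift mm [-1.5  1.9  2.7] yaw 10.2 F [-5.7 -2.   2.1]
[-0.55  1.18 -0.01] 0.189286824967473
t: 15.1
eef_pos: [0.4788, -0.2409, 0.3873]
tool_rot: [0.002, 0.158, 0.987, 0.0]
contact_force: [-0.5, -0.2, -0.7]
gripper_width: 0.306
grasp_force: 0.0
wing 1 (np.int64(783), 788, 90, array([ 502. , -165.2]))
wing 2 (np.int64(780), 788, 90, array([ 455.9, -313.8]))
screw 1 ctr [ 501.9 -165.5] size [17.  54.2] turn 82.8 z 0.0841
screw 2 ctr [ 458.7 -310.2] size [46.7 48.6] turn 57.4 z 0.0842
handle [ 478.1 -239.1] [85.3 10.5] 72.6
pos [ 0.4772 -0.2428  0.3851] yang 71.6 tilt [-0. -0.] shift mm [ 0.6  4.4 85.1] yaw 89.4 F [-0.5 -0.9 -0.1]
```

Run:
```python
from h import *
im,d,c=look(); P=cloud(c,d,np.ones(d.shape,bool)); a0=np.radians(72.2); u=np.array([np.cos(a0),np.sin(a0)])
for s in(1,-1):
    p0=np.array([.4785,-.239])+s*.078*u; r=np.hypot(*(P[:,:2]-p0).T)
    Q=P[(r<.034)&(r>.011)&(P[:,2]>.082)&(P[:,2]<.088)][:,:2]
    Q=Q[abs((Q-p0)@u)<.017]
    v=np.linalg.svd(Q-Q.mean(0),full_matrices=False)[2][0]; a=np.degrees(np.arctan2(v[1],v[0]))
    print(len(Q),Q.mean(0).round(4),((a-72.2)%180).round(2))
cv2.imwrite("pics/w6.png",cv2.resize(im[80:270,180:460],None,fx=2.8,fy=2.8,interpolation=cv2.INTER_CUBIC))
```

```text
390 [ 0.5003 -0.165 ] 90.17
390 [ 0.4535 -0.3127] 89.83
```

View pics/w6.png

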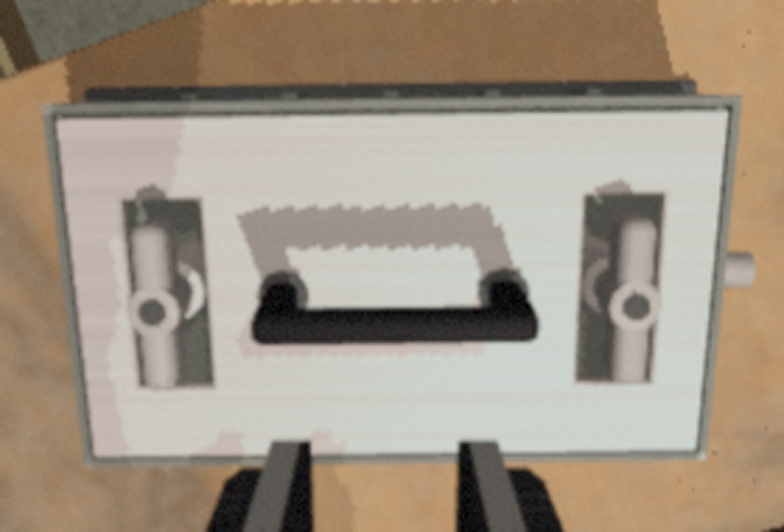

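Both bars are at 90.2° and 89.8°. In the picture they lie within their slots, at (150, 305) and (632, 300). Next I'll grasp the handle.

```bash
python3 -m pendant '[[0.05,0.0006,0.0044,0,7],[0.05,0,0,0,7],[0.05,0,0,0,7],[0.05,0,0,0,7],[0.05,0,0,0.01,7],[0.05,0,0,0.01,7],[0.05,0,0,0.01,7],[0.05,0,0,0.01,7],[0.05,0,0,0.01,7],[0.05,0,0,0.01,7],[0.05,0,0,0,7],[0.05,0,0,0,7]]'; python3 -m pendant '[[0.05,0,0,0,5.4],[0.05,0,0,0,0],[0.05,0,0,0,0],[0.05,0,0,0,0]]'
python3 - <<'E'
from h import *
go(.478,-.2385,.256,-17.8)
im,d,c=look(); P=cloud(c,d,np.ones(d.shape,bool)); H=P[(P[:,2]>.1)&(P[:,2]<.12)&(np.hypot(P[:,0]-.478,P[:,1]+.238)<.06)]
R=cv2.minAreaRect((H[:,:2]*1000).astype(np.float32)); print("handle",np.round(R[0],1),np.round(R[1],1),round(R[2],1))
E
```

```text
t: 16.25
eef_pos: [0.4774, -0.2391, 0.3235]
tool_rot: [-0.001, 0.782, 0.623, -0.001]
contact_force: [0.2, -0.0, 0.6]
gripper_width: 0.586
grasp_force: 0.0
t: 16.58
eef_pos: [0.4781, -0.2386, 0.3247]
tool_rot: [-0.0, 0.808, 0.59, -0.0]
contact_force: [0.6, -0.7, 1.0]
gripper_width: 0.586
grasp_force: 0.0
pos [ 0.4781 -0.2386  0.3247] yang -17.7 tilt [-0.001 -0.   ] shift mm [ 0.1 -0.1 68.7] yaw 0.1 F [ 0.6 -0.7  1. ]
handle [ 479.  -238.5] [85.8  9.8] 71.9
```

```bash
python3 -m pendant '[[0.05,0,0.0005,0.02,0],[0.05,0,0,0.02,0],[0.05,0,0,0.018,0],[0.05,0,0,0.01,0],[0.05,0,0,0,0],[0.0,0,0,0,0],[0.0,0,0,0,0],[0.0,0,0,0,0],[0.0,0,0,0,0],[0.0,0,0,0,0],[0.0,0,0,0,0]]' 80; python3 -m pendant '[[0.0,0,0,-0.003,0],[0.0,0,0,-0.005,0],[0.0,0,0,-0.008,0],[0.0,0,0,-0.008,0],[0.0,0,0,-0.008,0],[0.0,0,0,-0.01,0],[0.0,0,0,0,0]]'
python3 - <<'E'
from h import *
go(.478,-.2385,.256,-17.8);s=bot.get_obs();print(np.round(s["torque"],2),s["gripper_width"])
E
```

```text
t: 17.55
eef_pos: [0.4793, -0.2386, 0.2583]
tool_rot: [0.001, 0.808, 0.589, 0.001]
contact_force: [-1.7, 0.7, 5.3]
gripper_width: 0.104
grasp_force: 78.5
t: 18.13
eef_pos: [0.4796, -0.2388, 0.3014]
tool_rot: [0.001, 0.808, 0.589, 0.001]
contact_force: [0.3, -0.3, -4.1]
gripper_width: 0.101
grasp_force: 78.2
pos [ 0.4796 -0.2388  0.3014] yang -17.9 tilt [ 0.003 -0.001] shift mm [-0.2 -1.7 45.4] yaw -0.1 F [ 0.3 -0.3 -4.1]
[-0.06 -0.04  0.01] 0.10110295330106205
```

```bash
python3 -m pendant '[[0.0,0,0,-0.01,0],[0.0,0,0,-0.015,0],[0.0,0,0,-0.015,0],[0.0,0,0,-0.01,0],[0.0,0,0,0,0]]'
python3 - <<'E'
from h import *
for n in("scene","top","wrist"):
    im,d,c=look(n,"pics/p_%s.png"%n)
    for r in bot.trace("pad",n)[:1]:
        P=cloud(c,d,r["mask"]); q=P[(P[:,2]>.005)&(P[:,2]<.02)]
        R=cv2.minAreaRect((q[:,:2]*1000).astype(np.float32)); print(n,round(r["score"],2),len(P),len(q),np.median(q,0).round(4),np.round(R[0],1),np.round(R[1],1),round(R[2],1))
    for r in bot.pinpoint("pad",n)[:1]: print(round(r["score"],2),atz(c,r["at"],0).round(4))
    P=cloud(c,d,np.ones(d.shape,bool)); P=P[(P[:,0]>.4)&(P[:,0]<.6)&(P[:,1]>-.07)&(P[:,1]<.05)&(P[:,2]>.008)&(P[:,2]<.03)]
    if len(P): print("driver",len(P),P.min(0).round(3),P.max(0).round(3))
go(.475,.2,.35,1.3)
E
```

```text
t: 18.55
eef_pos: [0.4795, -0.2388, 0.3513]
tool_rot: [0.001, 0.808, 0.589, 0.001]
contact_force: [0.1, -1.3, -4.2]
gripper_width: 0.101
grasp_force: 78.3
scene 0.93 6805 6676 [0.4684 0.2509 0.0121] [474.9 215.8] [214.5 273.6] 1.4
0.86 [0.4759 0.2246 0.    ]
driver 179 [ 0.407 -0.012  0.008] [0.552 0.011 0.022]
top 0.71 5487 5258 [0.4741 0.2096 0.0112] [477.2 210.7] [215.9 270. ] 1.7
0.67 [0.4754 0.2049 0.    ]
driver 150 [ 0.408 -0.039  0.008] [0.584 0.046 0.023]
pos [ 0.4788 -0.2383  0.3486] yang -17.9 tilt [-0.001  0.   ] shift mm [ 416.  -138.    -1.3] yaw -19.2 F [-0.1  0.1 -3.9]
```

Pad is at about (0.475, 0.2145), rotated 1.4°, after correcting both cameras with the handle's known position. Carrying the cover over.

```bash
python3 -m pendant '[[0,0.0107,-0.0036,0,0],[0,0.0215,-0.0071,0,0],[0,0.0308,-0.0102,0,0],[0,0.0308,-0.0102,0,0],[0,0.0308,-0.0102,0,0],[0,0.0308,-0.0102,0,0],[0,0.0308,-0.0102,0,0],[0,0.0308,-0.0102,0,0],[0,0.0308,-0.0102,0,0],[0,0.0308,-0.0102,0,0],[0,0.0308,-0.0102,0,0],[0,0.0308,-0.0102,0,0]]'; python3 -m pendant '[[0,0.0308,-0.0102,0,0],[0,0.0308,-0.0102,0,0],[0,0.0179,-0.006,0,0],[0,0.01,-0.0033,0,0],[0,0,0,0,-3],[0,0,0,0,-5],[0,0,0,0,-5],[0,0,0,0,-4],[0,0,0,0,-2],[0,0,0,0,0],[0,0,0,0,0],[0,0,0,0,0]]'
cat >> h.py <<'E'
def cov(n,z):
    im,d,c=look(n,f"pics/c_{n}_{int(z*1000)}.png"); P=cloud(c,d,np.ones(d.shape,bool)); P=P[(P[:,0]>.28)&(P[:,0]<.68)&(P[:,1]>0.03)&(P[:,1]<.42)]
    for nm,lo,hi in(("cover",z+.001,z+.011),("handle",z+.042,z+.056),("pad",.007,.017)):
        q=P[(P[:,2]>lo)&(P[:,2]<hi)]
        if len(q)<30: print(n,nm,len(q)); continue
        R=cv2.minAreaRect((q[:,:2]*1000).astype(np.float32)); print(n,nm,len(q),"z",np.median(q[:,2]).round(4),np.round(R[0],1),np.round(R[1],1),round(R[2],1))
E
python3 - <<'E'
from h import *
go(.475,.2145,.35,1.4); z=bot.get_obs()["eef_pos"][2]-.2583+.058
for n in("scene","top","wrist"): cov(n,z)
E
```

```text
t: 20.0
eef_pos: [0.4752, 0.1223, 0.3492]
tool_rot: [-0.0, 0.808, 0.589, 0.0]
contact_force: [0.6, 0.7, -3.6]
gripper_width: 0.097
grasp_force: 78.2
t: 21.0
eef_pos: [0.4751, 0.2139, 0.3491]
tool_rot: [0.0, 0.701, 0.713, -0.0]
contact_force: [-0.0, 0.2, -4.1]
gripper_width: 0.1
grasp_force: 78.2
pos [0.4751 0.2139 0.3491] yang 1.0 tilt [-0. -0.] shift mm [ 0.6 -0.1 -0.9] yaw -0.4 F [-0.   0.2 -4.1]
scene cover 2752 z 0.1551 [473.6 213.1] [123.3 224. ] 1.0
scene handle 174 z 0.1994 [480.6 230.9] [43.4 38.8] 66.3
scene pad 5988 z 0.0122 [464.2 262.4] [368.7 227.2] 77.8
top cover 1248 z 0.154 [475.5 164.9] [121.  131.6] 1.4
top handle 60 z 0.1982 [575.4 289.1] [319.6  43.1] 44.2
top pad 1952 z 0.0114 [524.9 225.2] [389.4 309.4] 89.8
wrist cover 45247 z 0.1543 [475.6 236.5] [120.8 174.4] 1.2
wrist handle 4465 z 0.1999 [474.6 217.8] [76.4 34.4] 74.2
wrist pad 7928 z 0.0116 [574.5 215.3] [285.1 276.8] 13.9
```

```bash
python3 -m pendant '[[0,0.002,0.001,0.01,0],[0,0,0,0.02,0],[0,0,0,0.02,0],[0,0,0,0.02,0],[0,0,0,0.02,0],[0,0,0,0.018,0],[0,0,0,0.01,0],[0,0,0,0.006,0],[0,0,0,0.004,0],[0,0,0,0,0],[0,0,0,0,0],[0,0,0,0,0]]'
python3 - <<'E'
from h import *
go(.476,.216,.2123,1.4); z=bot.get_obs()["eef_pos"][2]-.2583+.058; print(z)
for n in("scene","wrist"): cov(n,z)
E
```

```text
t: 22.15
eef_pos: [0.4765, 0.2166, 0.222]
tool_rot: [0.0, 0.7, 0.714, 0.001]
contact_force: [-0.8, 0.8, -3.4]
gripper_width: 0.103
grasp_force: 78.2
pos [0.4765 0.2166 0.222 ] yang 1.1 tilt [0.001 0.001] shift mm [-0.6 -0.6  9.7] yaw -0.3 F [-0.8  0.8 -3.4]
0.021665122187375686
scene cover 2661 z 0.0277 [475.8 215.1] [124.  225.2] 0.2
scene handle 142 z 0.0721 [477.1 217.4] [34. 80.] 21.3
scene pad 3129 z 0.0123 [492.4 247.7] [251. 336.] 1.5
wrist cover 45291 z 0.0272 [550.6 229.1] [185.3 304. ] 77.9
wrist handle 4459 z 0.0728 [478.3 221.5] [34.3 74.3] 18.0
wrist pad 56475 z 0.0116 [523.6 226.3] [308.3 234.8] 1.1
```

Run:
```python
from h import *
im,d,c=look("scene"); P=[]
r=bot.trace("pad","scene")[0]; q=cloud(c,d,r["mask"]); q=q[(q[:,2]>.007)&(q[:,2]<.017)]
R=cv2.minAreaRect((q[:,:2]*1000).astype(np.float32)); print(np.round(R[0],1),np.round(R[1],1),R[2])
```

```text
Traceback (most recent call last):
IndexError: list index out of range
```

```bash
python3 -m pendant '[[0,0,0,0.002,0],[0,0,0,0.002,0],[0,0,0,0.0015,0],[0,0,0,0.001,0],[0,0,0,0.001,0],[0,0,0,0.001,0],[0,0,0,0,0]]'; python3 -m pendant '[[0,0,0,0.0005,0],[0,0,0,0.0005,0],[0,0,0,0,0]]'
```

```text
t: 22.93
eef_pos: [0.4761, 0.2163, 0.2124]
tool_rot: [-0.0, 0.7, 0.714, -0.0]
contact_force: [-0.3, 0.3, -4.4]
gripper_width: 0.098
grasp_force: 78.3
t: 23.18
eef_pos: [0.4762, 0.2163, 0.2123]
tool_rot: [-0.0, 0.7, 0.714, 0.0]
contact_force: [-3.0, -2.3, 4.8]
gripper_width: 0.102
grasp_force: 79.5
```

The cover touched down at the expected height with a force change of about 9 N. Releasing.

```bash
python3 -m pendant '[[0.02,0,0,0,0],[0.04,0,0,0,0],[0.05,0,0,0,0],[0.05,0,0,0,0],[0.05,0,0,0,0],[0.05,0,0,-0.01,0],[0.05,0,0,-0.02,0],[0.05,0,0,-0.03,0],[0.05,0,0,-0.03,0],[0.05,0,0,-0.03,0],[0.05,0,0,-0.03,0],[0.05,0,0,-0.03,0]]'
python3 -m pendant '[[0.05,-0.03,0,0,0],[0.05,-0.03,0,0,0],[0.05,-0.03,0,0,0],[0.05,-0.03,0,0,0],[0.05,0,0,0,0],[0.05,0,0,0,0],[0.05,0,0,0,0]]'
python3 - <<'E'
from h import *
print(bot.get_obs()["t"])
for n in("scene","top"): cov(n,.012); 
im,d,c=look("scene","pics/end.png"); wings(n="scene"); wings(n="top",c0=(.4782,-.2425))
for r in bot.pinpoint("can","top")[:1]: print(r["at"])
for r in bot.pinpoint("green_screwdriver","top")[:1]: print(r["at"])
E
```

```text
t: 24.18
eef_pos: [0.4758, 0.216, 0.3939]
tool_rot: [0.0, 0.7, 0.714, 0.0]
contact_force: [1.1, -0.4, -0.1]
gripper_width: 0.587
grasp_force: 0.0
t: 24.77
eef_pos: [0.4785, 0.0967, 0.3922]
tool_rot: [-0.0, 0.7, 0.714, 0.0]
contact_force: [0.0, -0.5, 0.3]
gripper_width: 0.585
grasp_force: 0.0
24.7667
scene cover 3992 z 0.0173 [475.3 216.6] [211.7 270.2] 1.6
scene handle 169 z 0.0625 [474.9 216.5] [12.1 86.7] 0.3
scene pad 4231 z 0.0127 [491.3 247.2] [250.  341.2] 0.9
top cover 1035 z 0.0159 [523.7 225.8] [386.8 311.9] 89.9
top handle 0
top pad 1870 z 0.0118 [521.  226.3] [387.3 317.9] 90.0
wing 1 (np.int64(51), 56, 89, array([ 500.5, -162.2]))
wing 2 (np.int64(44), 48, 96, array([ 452.9, -310.8]))
wing 1 (np.int64(56), 57, 89, array([ 500.5, -169.7]))
wing 2 (np.int64(58), 58, 88, array([ 454.4, -318.3]))
[438.5, 191.0]
[286.0, 211.5]
```

View pics/end.png

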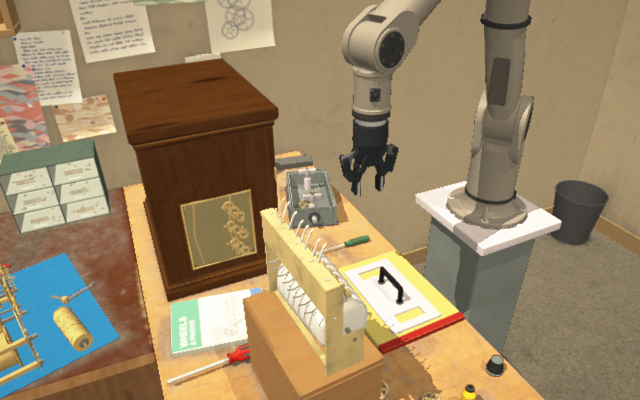

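The end picture shows the cover flat, handle up, centred on the pad at (390, 285). The handle is within 1 mm of the pad's outline centre in the same view. The drive is open at (310, 195) with both bars crosswise, and the screwdriver at (345, 243) has not moved.

```bash
python3 -c "
from station import bot
print(bot.hand_in())"
```

```text
the job is handed in; nothing more can be done
None
```

I handed the job in at about 25 s of the 64 s limit: both thumbscrews are loosened to their stops, the cover lies flat and handle up in the middle of the yellow pad and has been let go, and the arm never went near the can or the screwdriver.

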